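# Press a brass pin into a turned leg with one turn of the flywheel

## Task

Lay the brass pin from the rack into the press's loading trough, let go of it, then take the red handle and turn the flywheel anticlockwise (seen from above) through exactly one full turn, so that the quill drives the pin in flush with the wooden leg and comes all the way back; leave the wheel at rest at home and let go. Feel your way round the handle's circle gently, without wrenching the handle off it, do not begin a second stroke, and leave everything else where it is.

Things in the scene. Friction and masses are not known exactly. Their poses are not given: they have to be found in the camera images.
- brass_pin: solid brass pin, 16 mm in diameter, 60 mm long, about 100 g; origin at its middle, own y axis along the pin. It lies level on the rack, axis 38 mm above the table
- rack: wooden rack, 75 x 270 mm, origin on the table under its middle, y along it: three places end to end at y = -85, 0, 85 mm, the pins along y on a 10 mm wide rib, held sideways by small posts at both ends; the middle 40 mm of a pin is free for fingers on both sides, down to 10 mm above the table. Which of the three pins lies where changes
- trough (a point): where the pin's middle belongs in the press's trough, pin along the point's y (either way round), 68 mm above the table. A 10 mm wide rib with two pairs of guides, 25 mm either side of the middle, 18 mm apart, flared at the top (82 mm high); between them 40 mm is free for fingers, down to 30 mm above the table. Along y: 7 mm of room either way. Axes: x away from the robot, y to the flywheel, z up
- bore (a point): centre of the mouth of the 19 mm bore in the square (60 x 60 mm) end of the wooden leg in the press, 37 mm from the trough's middle; axes as for the trough, so into the bore is -y. The bore is tight over its last 25 mm: the quill needs about 20 N there, felt at the handle as up to about 16 N
- head (a point): nominal place of the flywheel's upright axle, on the press head, 173 mm from the trough's middle along its y, 105 mm above the table, axes as for the trough. The real axle is clamped anywhere within 18 mm of it in x and in y, so the handle's circle is not known exactly from this. Flywheel: black, 208 mm across, top about 145 mm above the table
- knob: upright red crank handle, cylinder 26 mm in diameter, 48 mm high; origin at the centre of its lower end, z up. It spins freely on its pin (can be pinched at a fixed gripper angle all round), 65 to 87 mm from the axle. Side load along the radius goes into its overload spring (see overload)
- overload (a joint): the handle's sprung mount, a small brass foot sliding along the crank arm: its shift in m, 0 relaxed, positive away from the axle, 4 N per mm. It shows how far off its true circle the handle is being led, and is felt as a radial force at the hand; more than 6 mm (24 N) either way is wrenching
- wheel (a joint): flywheel angle, rad, growing anticlockwise seen from above: near 0 at the start (home, quill back), 3.14 with the quill fully forward, 6.28 after one full turn, home again. A backstop blocks it at -0.12. The quill's return spring resists in the first half turn and drives the wheel on in the second: let go of midway it may run on; at home it rests
- steel_pin: bright steel pin, same size as the brass one, on the rack; leave it
- dowel: dark wooden dowel, same size as the brass pin, on the rack; leave it
- mallet: turned wooden mallet lying on the table (head 64 mm thick, 100 long; handle 160)
- gouge: turning tool with a wooden handle, 240 mm, lying on the table
- glue: glue bottle, 60 mm across, 160 mm high, standing
- mug: blue mug, 80 mm across, 95 mm high, standing
- wax: yellow wax tin, 72 mm across, 50 mm high, standing

How it is judged:
By the outcome, as a careful person would: the job done as asked, in the order asked, and still so for the second after the job is handed in, with the robot touching nothing.
It also fails if it takes over 69 s, if anything falls off the work surface, if the arm or the gripper's body presses on something with over 40 N, if the wrist force passes 120 N, or if a joint passes its speed limit or range.

## Robot

A 6-joint arm with a two-finger parallel gripper is mounted at the origin on the work surface. World frame = base frame: x ahead of the robot, y to its left, z up, the work surface at z = 0. Lengths are in m, angles in rad, forces in N, time in s.
With the tool pointing down it reaches from about 0.325 to 0.925 m from the base axis. Payload 3.1 kg.
Tool frame: the origin (TCP) lies between the finger pads; the fingertips stand 25 mm ahead of it and the grasp point (between the pads) lies 6 mm ahead of it; z points along the fingers, y is the direction in which the jaws open and shut (so a half turn about z gives the same grasp; the last joint's range is limited). The gripper opens to 85 mm and grips with 20 to 120 N. Pads are 22 mm wide; open, the fingers measure 114 mm over their backs; the gripper's body (76 mm by 85 mm) begins 54 mm behind the grasp point. The pads swing forward as they close: fully open they stand 13 mm farther back than shut.
Start: joints at [1.117, 0.217, 1.613, -0, 1.311, -0.112], TCP at [0.209, 0.589, 0.256] pointing down, gripper open.
Joint ranges: [-2.75, 2.75], [-0.78, 2.1], [0.31, 2.55], [-1.13, 4.27], [0.13, 2.63], [-2.58, 2.58]. Speed limits (rad/s): [2.79, 2.79, 3.14, 3.14, 3.14, 3.14].

## Interface

Orientations are given as a 3x3 rotation matrix whose columns are the frame's x, y, z axes.
In Python, from plant import * gives the robot as it stands. Calls block until the motion is done:
- move_ptp(position, orientation): joint-space move of the TCP to a pose.
- move_straight(position, feed=0.15, rotation=None, guard=None): straight line of the TCP; rotation=None keeps the orientation; feed is the mean speed in m/s. With guard (N) it stops when the force on the tool has changed by that much, and returns True; else False.
- set_joints(angles): joint-space move.
- open_gripper() and close_gripper(grasp_force=None): open the fingers fully, or close them until they stop; grasp_force is the grip in N (None keeps the last).
- wait(seconds).
- inverse_kinematics(position, orientation): joint angles nearest the present ones, or None.
- get_obs(): the state.
- read_camera(name): name is "scene" or "top"; returns a dict with "color" (400x640x3 uint8, blue, green, red), "K" (3x3 intrinsics, pixels), "k1" (the pictures are not rectified: a ray, as slopes to the right and down, at radius r is drawn at 1 + k1 r^2 times it, then the intrinsics apply), "eye" and "orientation" of the camera in the world. Camera axes: x right, y down, z forward; pixel columns grow to the right and rows downward; lengths in m; the calibration is good to about 2 mm. A picture is of the moment at which its call begins. There is no depth.
A pose or a line that the arm cannot do raises MotionError and nothing moves.
- finish_job(): hands the job in, once; it reports no verdict.
The state is a dict: "time_s": time; "joint_positions": joint angles; "dq": joint speeds; "joint_torque": joint torques, N m; "tcp_pos": TCP position; "tool_rot": TCP orientation; "wrist_force": force on the tool from outside, world axes, zero at the start; "torque": the same for the moment, N m; "opening": finger opening in m.
Only numpy, scipy, OpenCV 4.12 (cv2) and the standard library are available. Lean on these libraries where they do the work, as an engineer would, in place of code of your own. Each camera call takes 0.05 s, during which the arm holds its last target. There are 200 camera calls.

## Working session

There is one attempt and no reset: what is moved stays moved. The work goes in short steps, each a Python script; the robot and the scene stay as the last script left them, time stands still between calls to the robot, and variables do not carry over. Pictures are saved under pics/ and viewed, about 8 in all and at most 12, crops included, and the job is handed in when it is done.

```bash
ls; mkdir -p pics; python3 - <<'E'
from plant import *
import cv2,numpy as np
for n in("scene","top"):
    r=read_camera(n); cv2.imwrite(f"pics/{n}0.png",r["color"]); np.savez(f"pics/{n}0.npz",**r)
    print(n,r["K"],r["k1"],r["eye"],r["orientation"])
o=get_obs(); print(o)
E
```

```text
pics
scene [[387.09855208   0.         317.56181081]
 [  0.         387.09855208 200.00990874]
 [  0.           0.           1.        ]] -0.00902382709269091 [ 1.03800483 -0.52344693  0.81092686] [[ 0.64585015  0.52288306 -0.55630108]
 [ 0.76341247 -0.4338191   0.47854194]
 [ 0.00888744 -0.73375356 -0.67935758]]
top [[412.40468783   0.         323.32498874]
 [  0.         412.40468783 191.55282129]
 [  0.           0.           1.        ]] -0.04580289487341181 [ 0.25385176 -0.00796685  1.24539253] [[ 0.0206764  -0.98480808  0.17241094]
 [-0.99974055 -0.01871748  0.01298013]
 [-0.00955584 -0.17263459 -0.98493958]]
{'time_s': 0.1, 'joint_positions': array([ 1.11682865e+00,  2.17697226e-01,  1.61481205e+00,  3.90826273e-05,
        1.31128626e+00, -1.12189162e-01]), 'dq': array([-0.001199  , -0.00080341, -0.00258228,  0.00083574, -0.00049366,
       -0.00066469]), 'joint_torque': array([-3.90018085e-04, -3.98081660e+01, -3.04968524e+01, -2.38302473e-04,
        4.28985455e-03,  9.26775925e-06]), 'tcp_pos': array([0.20913476, 0.58823826, 0.25506726]), 'tool_rot': array([[-9.42156546e-01,  3.35171662e-01, -9.99989086e-04],
       [ 3.35173033e-01,  9.42154543e-01, -1.96319759e-03],
       [ 2.84136062e-04, -2.18480883e-03, -9.99997573e-01]]), 'wrist_force': array([ 0.12919569, -0.61587537,  0.73037964]), 'torque': array([ 0.04375413,  0.04061853, -0.0363369 ]), 'opening': 0.08517046667588238}
```

View pics/top0.png

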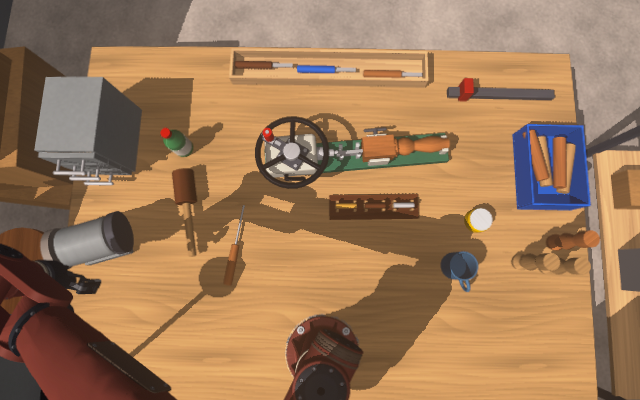

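View pics/scene0.png

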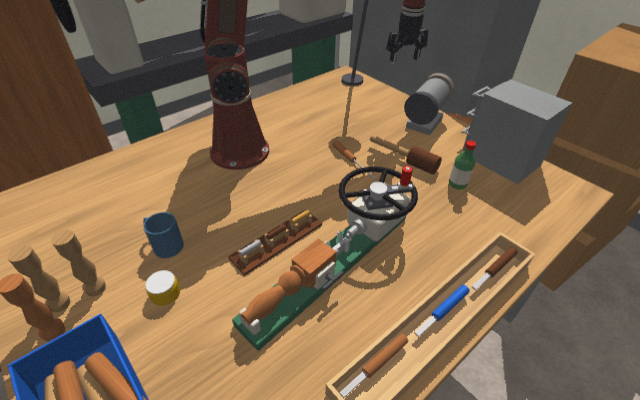

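The top view shows the rack at (375,206) with the yellow pin at (346,204) and the steel pin at (402,204). The flywheel hub is at (291,151), the red knob at (267,132) and the leg's square end at about (363,148). I'll zoom both views.

```bash
cat > h.py <<'E'
import numpy as np, cv2
def load(n): return dict(np.load(f"pics/{n}.npz"))
def ray(r,uv):
    K=r["K"]; d=np.array([(uv[0]-K[0,2])/K[0,0],(uv[1]-K[1,2])/K[1,1]]); s=d.copy()
    for _ in range(20): s=d/(1+float(r["k1"])*(s@s))
    v=r["orientation"]@np.array([s[0],s[1],1.]); return v/np.linalg.norm(v)
def onplane(r,uv,z):
    v=ray(r,uv); return r["eye"]+v*(z-r["eye"][2])/v[2]
def tri(ra,ua,rb,ub):
    a,b=ray(ra,ua),ray(rb,ub); A=np.c_[a,-b]; t=np.linalg.lstsq(A,rb["eye"]-ra["eye"],rcond=None)[0]
    p,q=ra["eye"]+a*t[0],rb["eye"]+b*t[1]; return (p+q)/2,np.linalg.norm(p-q)
def proj(r,p):
    c=r["orientation"].T@(np.asarray(p)-r["eye"]); s=c[:2]/c[2]; s=s*(1+float(r["k1"])*(s@s))
    return s*r["K"][0,0]+r["K"][:2,2]
E
python3 - <<'E'
import cv2,numpy as np
from h import *
t=cv2.imread("pics/top0.png")[110:230,245:460]; s=cv2.imread("pics/scene0.png")[155:345,225:425]
cv2.imwrite("pics/topz.png",cv2.resize(t,None,fx=3.7,fy=3.7,interpolation=cv2.INTER_CUBIC))
cv2.imwrite("pics/scenez.png",cv2.resize(s,None,fx=3.1,fy=3.1,interpolation=cv2.INTER_CUBIC))
for n in("top0","scene0"):
    r=load(n); hsv=cv2.cvtColor(r["color"],cv2.COLOR_BGR2HSV); h,S,V=cv2.split(hsv)
    for name,m in(("red",((h<6)|(h>174))&(S>190)&(V>110)),("brass",(h>18)&(h<32)&(S>140)&(V>110))):
        k,l,st,c=cv2.connectedComponentsWithStats(m.astype(np.uint8))
        for i in range(1,k):
            if st[i,4]>15: print(n,name,st[i],c[i].round(1))
E
```

```text
top0 red [459  78  14  22 219] [466.3  88.7]
top0 red [160 128  10  10  79] [164.9 132.5]
top0 red [263 128   9  13  75] [267.4 134.2]
top0 brass [465 209  21  24 115] [471.1 222.7]
scene0 red [466 141  10   5  37] [470.4 143.2]
scene0 brass [293 212  13  10  22] [298.  216.6]
scene0 brass [170 276  10  17  63] [175.4 284.9]
scene0 brass [147 292   8   4  17] [149.8 293.9]
```

View pics/topz.png

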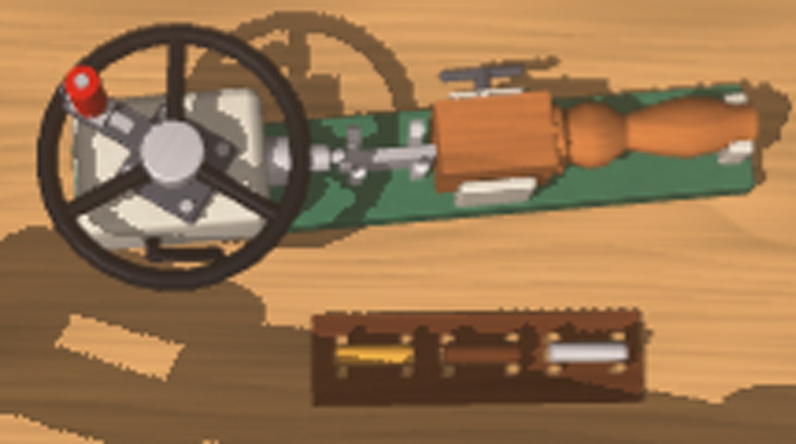

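View pics/scenez.png

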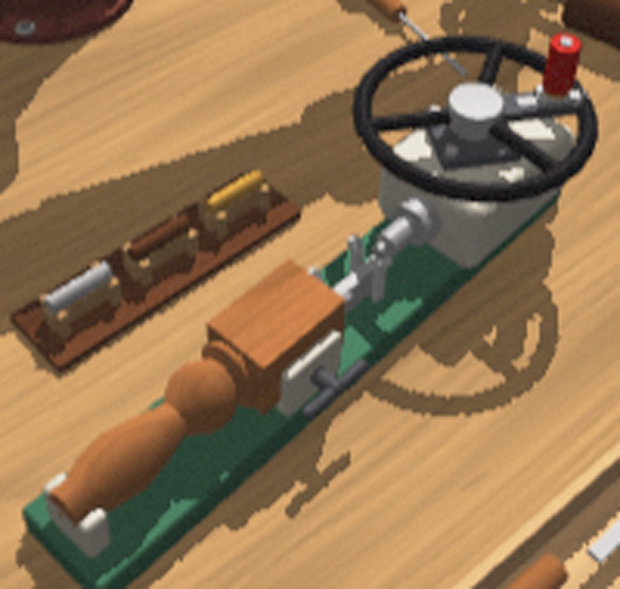

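Zoom: in the top crop the brass pin spans (336,353)-(412,355) and the leg's end edge runs (434,100)-(438,178). The hub is at (173,152) and the knob top at (84,82). In the scene crop the leg's end corners are at (291,262) and (343,298), the pin spans (210,204)-(265,177), and the knob top is at (568,42). Next I compute positions from these.

```bash
python3 - <<'E'
from h import *
T,S=load("top0"),load("scene0")
t=lambda x,y:(x/3.7+245-.36,y/3.7+110-.36); s=lambda x,y:(x/3.1+225-.34,y/3.1+155-.34)
P={"pinA":(t(336,353),s(265,177)),"pinB":(t(412,355),s(210,204)),
"steelmid":(t(588,353),s(80,286)),
"hub":(t(172,150),s(477,92)),"knobtop":(t(84,76),s(568,42)),
"leg-x":(t(439,178),s(209,327)),"legTop+x":(t(434,100),s(343,298)),
"legfarTop+x":(t(551,93),s(264,352)),"legfar":(t(557,172),s(209,327)),"legnear-x":(t(439,178),s(291,262))}
for k,(a,b) in P.items():
    p,g=tri(T,a,S,b); print(k,p.round(4),"gap",round(g,4))
for k,(a,z) in {"pinA":(t(336,353),.044),"pinB":(t(412,355),.044),"leg-x":(t(439,178),.098),"leg+x":(t(434,100),.098),"knobtop":(t(84,76),.193)}.items(): print(k,onplane(T,a,z).round(4))
for k,(a,z) in {"pinA":(s(265,177),.044),"pinB":(s(210,204),.044),"leg-x":(s(291,262),.098),"leg+x":(s(343,298),.098),"knobtop":(s(568,42),.193)}.items(): print("S",k,onplane(S,a,z).round(4))
# leg top edges by colour, wheel rim
for n,r in(("T",T),("S",S)):
    hsv=cv2.cvtColor(r["color"],cv2.COLOR_BGR2HSV); V=hsv[...,2]
    m=(V<62).astype(np.uint8); box=(255,117,75,72) if n=="T" else (338,165,82,55)
    q=np.zeros_like(m);x,y,w,h=box;q[y:y+h,x:x+w]=m[y:y+h,x:x+w]
    c=max(cv2.findContours(q,cv2.RETR_EXTERNAL,cv2.CHAIN_APPROX_NONE)[0],key=cv2.contourArea)
    e=cv2.fitEllipse(cv2.convexHull(c)); print(n,"rim",e,onplane(r,e[0],.138).round(4))
E
```

```text
pinA [ 0.4267 -0.0273  0.0361] gap 0.0036
pinB [ 0.4252 -0.0886  0.0397] gap 0.0018
steelmid [ 0.4298 -0.2293  0.0375] gap 0.0018
hub [0.5579 0.0973 0.1572] gap 0.0017
knobtop [0.5975 0.1568 0.2049] gap 0.0002
leg-x [ 0.5518 -0.1409  0.0394] gap 0.0718
legTop+x [ 0.6173 -0.1022  0.0978] gap 0.0026
legfarTop+x [ 0.623  -0.1894  0.1091] gap 0.0038
legfar [ 0.5656 -0.1967  0.0881] gap 0.0042
legnear-x [ 0.5576 -0.1058  0.0896] gap 0.0005
pinA [ 0.4246 -0.0286  0.044 ]
pinB [ 0.4241 -0.089   0.044 ]
leg-x [ 0.5552 -0.1053  0.098 ]
leg+x [ 0.618  -0.1012  0.098 ]
knobtop [0.6015 0.1587 0.193 ]
S pinA [ 0.4339 -0.0309  0.044 ]
S pinB [ 0.4291 -0.0902  0.044 ]
S leg-x [ 0.5633 -0.1104  0.098 ]
S leg+x [ 0.6167 -0.1035  0.098 ]
S knobtop [0.5888 0.1701 0.193 ]
T rim ((292.01220703125, 152.78204345703125), (68.99960327148438, 73.96914672851562), 73.74100494384766) [0.5553 0.0958 0.138 ]
S rim ((377.7435607910156, 193.24913024902344), (52.47709274291992, 78.58615112304688), 98.21483612060547) [0.5676 0.0885 0.138 ]
```

```bash
python3 - <<'E'
from h import *
T,S=load("top0"),load("scene0")
a=cv2.resize(T["color"][128:170,325:372],None,fx=12,fy=12,interpolation=cv2.INTER_CUBIC)[:, :400*2]
b=cv2.resize(S["color"][210:285,285:365],None,fx=7,fy=7,interpolation=cv2.INTER_CUBIC)
a=cv2.resize(T["color"][130:180,325:373],None,fx=8,fy=8,interpolation=cv2.INTER_CUBIC)
b=cv2.resize(S["color"][222:272,315:363],None,fx=8,fy=8,interpolation=cv2.INTER_CUBIC)
cv2.imwrite("pics/tr.png",np.hstack([a,b]))
# green base lower (-x) edge in top, +x edge in scene: plane z~.02 
def edge(r,mask,cols,which):
    pts=[]
    for u in cols:
        v=np.flatnonzero(mask[:,u])
        if len(v): pts.append((u,v.max()+.5 if which else v.min()-.5))
    return np.array(pts,float)
h=cv2.cvtColor(T["color"],cv2.COLOR_BGR2HSV); g=((h[...,0]>60)&(h[...,0]<95)&(h[...,1]>70)&(h[...,2]>30)).astype(np.uint8); g[:120]=0;g[185:]=0
for rng,w in((range(345,445),1),(range(400,447),0)):
    p=edge(T,g,rng,w); q=np.array([onplane(T,x,.015)[:2] for x in p]); f=np.polyfit(q[:,1],q[:,0],1); res=q[:,0]-np.polyval(f,q[:,1])
    k=abs(res)<.003; f=np.polyfit(q[k,1],q[k,0],1); print("green top",w,f,res.std(),k.sum(),q[0],q[-1])
h=cv2.cvtColor(S["color"],cv2.COLOR_BGR2HSV); g=((h[...,0]>60)&(h[...,0]<95)&(h[...,1]>70)&(h[...,2]>30)).astype(np.uint8)
n,l,st,c=cv2.connectedComponentsWithStats(g); print([ (st[i],) for i in range(1,n) if st[i,4]>60])
p=edge(S,g*((np.indices(g.shape)[1]<420)),range(262,380),1); q=np.array([onplane(S,x,.0)[:2] for x in p]); f=np.polyfit(q[:,1],q[:,0],1)
for _ in range(3):
    res=abs(q[:,0]-np.polyval(f,q[:,1])); k=res<.004; f=np.polyfit(q[k,1],q[k,0],1)
print("green scene +x lower",f,k.sum())
E
```

```text
green top 1 [-0.1090762   0.53475815] 0.0008798092223505831 93 [ 0.54205039 -0.05655197] [ 0.57316491 -0.36063943]Traceback (most recent call last):
  File "<stdin>", line 18, in <module>
    raise TypeError("expected non-empty vector for x")
TypeError: expected non-empty vector for x
```

View pics/tr.png

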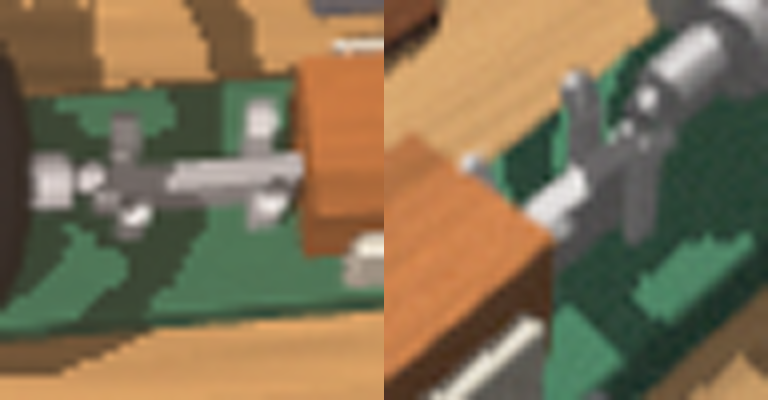

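```bash
python3 - <<'E'
from h import *
T,S=load("top0"),load("scene0")
t=lambda x,y:(x/8+325-.44,y/8+130-.44); s=lambda x,y:((x-384)/8+315-.44,y/8+222-.44)
for k,a in {"R+":t(262,112),"R-":t(268,203),"L+":t(124,122),"L-":t(133,213)}.items(): print(k,onplane(T,a,.082).round(4))
print("rib T",onplane(T,t(170,178),.06)[:2],onplane(T,t(300,168),.06)[:2])
print(tri(T,t(124,122),S,s(575,78)), onplane(S,s(575,78),.082),"bore+ guide",onplane(S,s(472,160),.082))
print(tri(T,t(268,203),S,s(472,160)))
print(tri(T,t(133,213),S,s(575,78)))
from plant import *
R=np.array
y=.1085
for p in ([.426,-.058,.14],[.426,-.058,.03],[.5835,-.067,.2],[.5835,-.067,.062]):
    for yw in (y,.02):
        c,s_=np.cos(yw),np.sin(yw)
        for sg in(1,-1):
            # tool y along +-x_w
            Y=sg*np.array([c,s_,0]);Z=np.array([0,0,-1.]);X=np.cross(Y,Z)
            q=inverse_kinematics(p,np.c_[X,Y,Z]); print(p,yw,sg,None if q is None else q.round(2))
E
```

```text
R+ [ 0.6018 -0.0891  0.082 ]
R- [ 0.5675 -0.0914  0.082 ]
L+ [ 0.5971 -0.0387  0.082 ]
L- [ 0.5629 -0.0424  0.082 ]
rib T [ 0.58237067 -0.05660697] [ 0.58711072 -0.1048122 ]
(array([ 0.58373384, -0.04758503,  0.10230116]), np.float64(0.023694473231361805)) [ 0.5648434  -0.04491394  0.082     ] bore+ guide [ 0.56981661 -0.09283986  0.082     ]
(array([ 0.5682426 , -0.09152287,  0.07962829]), np.float64(0.0001946230361889272))
(array([ 0.56332495, -0.04280589,  0.07933989]), np.float64(0.0008211699674603655))
[0.426, -0.058, 0.14] 0.1085 1 [-0.3  -0.07  2.15 -0.    1.06 -0.41]
[0.426, -0.058, 0.14] 0.1085 -1 None
[0.426, -0.058, 0.14] 0.02 1 [-0.3  -0.07  2.15 -0.    1.06 -0.32]
[0.426, -0.058, 0.14] 0.02 -1 None
[0.426, -0.058, 0.03] 0.1085 1 [-0.3   0.15  2.19 -0.    0.8  -0.41]
[0.426, -0.058, 0.03] 0.1085 -1 None
[0.426, -0.058, 0.03] 0.02 1 [-0.3   0.15  2.19 -0.    0.8  -0.32]
[0.426, -0.058, 0.03] 0.02 -1 None
[0.5835, -0.067, 0.2] 0.1085 1 [-0.23  0.19  1.75 -0.    1.2  -0.34]
[0.5835, -0.067, 0.2] 0.1085 -1 None
[0.5835, -0.067, 0.2] 0.02 1 [-0.23  0.19  1.75 -0.    1.2  -0.25]
[0.5835, -0.067, 0.2] 0.02 -1 None
[0.5835, -0.067, 0.062] 0.1085 1 [-0.23  0.38  1.82 -0.    0.95 -0.34]
[0.5835, -0.067, 0.062] 0.1085 -1 None
[0.5835, -0.067, 0.062] 0.02 1 [-0.23  0.38  1.82 -0.    0.95 -0.25]
[0.5835, -0.067, 0.062] 0.02 -1 None
```

The guides give the trough middle at (0.583,-0.066), and the bore-based estimate agrees within 2 mm; yaw is about 0.1. The brass pin is at (0.4265,-0.058) and triangulates to z=0.038, as it should. I'll pick it now.

```bash
cat >> h.py <<'E'
def down(yaw):
    Y=np.array([np.cos(yaw),np.sin(yaw),0]);Z=np.array([0,0,-1.]);return np.c_[np.cross(Y,Z),Y,Z]
def st(o,lab=""): print(lab,"t%.1f"%o["time_s"],o["tcp_pos"].round(4),"F",o["wrist_force"].round(1),"M",o["torque"].round(2),"op",round(o["opening"],4))
E
python3 - <<'E'
from plant import *
from h import *
move_ptp([.4265,-.058,.14],down(.022)); st(get_obs(),"above")
print(move_straight([.4265,-.058,.044],feed=.12,guard=8)); st(get_obs(),"down")
close_gripper(20); wait(.2); st(get_obs(),"closed")
r=read_camera("scene"); cv2.imwrite("pics/g.png",cv2.resize(r["color"][130:300,200:400],None,fx=3,fy=3))
E
```

```text
above t2.6 [ 0.4269 -0.0576  0.1402] F [0.1 0.3 0.3] M [-0.04 -0.01 -0.  ] op 0.0854
False
down t3.5 [ 0.4272 -0.0581  0.0446] F [ 0.8 -0.2  0.4] M [ 0.03 -0.01 -0.02] op 0.0852
closed t4.3 [ 0.4266 -0.058   0.0442] F [-1.1  0.8  3.2] M [ 0.04  0.16 -0.06] op 0.0151
```

```bash
python3 - <<'E'
from plant import *
from h import *
close_gripper(60)
move_straight([.4265,-.058,.15],feed=.15); st(get_obs(),"lift")
move_straight([.583,-.066,.15],feed=.2,rotation=down(.105))
move_straight([.583,-.066,.125],feed=.15); st(get_obs(),"hover")
for n in("top","scene"):
    r=read_camera(n); np.savez(f"pics/{n}1.npz",**r)
T,S=load("top1"),load("scene1")
a=cv2.resize(T["color"][120:175,325:375],None,fx=8,fy=8,interpolation=cv2.INTER_CUBIC)
b=cv2.resize(S["color"][205:260,315:365],None,fx=8,fy=8,interpolation=cv2.INTER_CUBIC)
cv2.imwrite("pics/hov.png",np.hstack([a,b]))
E
```

```text
lift t5.5 [ 0.4256 -0.0577  0.1489] F [ 0.3 -0.7 -0.5] M [-0.02 -0.02  0.02] op 0.0142
hover t6.7 [ 0.5808 -0.0656  0.1237] F [-0.7  1.1 -0.7] M [ 0.02  0.01 -0.01] op 0.014
```

View pics/hov.png

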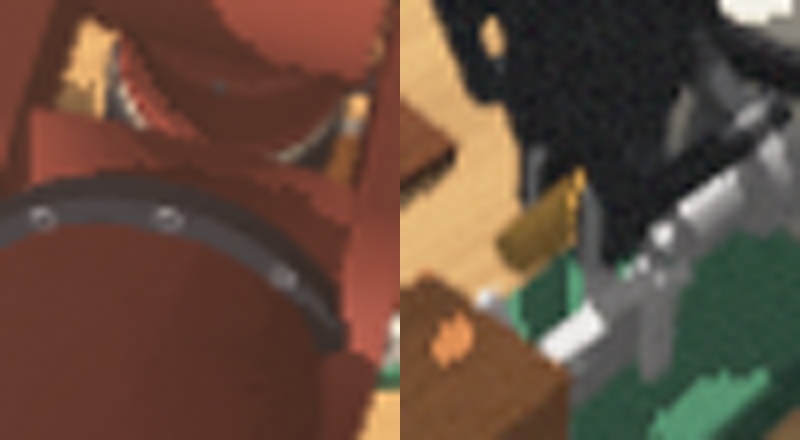

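In the hover picture the scene view shows the pin's near end at about (508,255) in the crop, above the guides. I'll check that against the forward kinematics, then lower with a guard.

```bash
python3 - <<'E'
from plant import *
from h import *
S=load("scene1")
e=np.array([.5808+.0031,-.0656-.0298,.1177]); print("pred px",proj(S,e),"seen",(108/8+315-.4,255/8+205-.4), "on plane",onplane(S,(328.1,236.5),.1177))
wait(.3); o=get_obs(); st(o,"settled")
d=np.array([.583,-.066])-o["tcp_pos"][:2]
tgt=np.array([.583,-.066])
print(move_straight([*tgt,.086],feed=.06,guard=6)); wait(.2); st(get_obs(),"a")
print(move_straight([*tgt,.0755],feed=.03,guard=6)); wait(.3); st(get_obs(),"b")
r=read_camera("scene"); np.savez("pics/scene2.npz",**r)
E
```

```text
pred px [328.9567794 235.6640123] seen (328.1, 236.475) on plane [ 0.58459574 -0.09875144  0.1177    ]
settled t7.1 [ 0.5834 -0.0661  0.1257] F [-0.1  0.6 -0.5] M [ 0.03  0.01 -0.  ] op 0.0142
False
a t8.1 [ 0.5834 -0.0661  0.0865] F [-0.1  0.7 -0.8] M [ 0.05 -0.04 -0.04] op 0.0142
False
b t8.9 [ 0.5832 -0.066   0.0756] F [ 2.   0.5 -2. ] M [ 0.02 -0.29  0.07] op 0.0137
```

```bash
python3 - <<'E'
from plant import *
from h import *
print(move_straight([.5837,-.066,.072],feed=.02,guard=5)); wait(.1); st(get_obs(),"seat")
open_gripper(); wait(.1); st(get_obs(),"open")
move_straight([.5837,-.066,.16],feed=.15)
move_straight([.45,-.02,.25],feed=.25); st(get_obs(),"away")
for n in("top","scene"):
    r=read_camera(n); np.savez(f"pics/{n}3.npz",**r)
T,S=load("top3"),load("scene3")
a=cv2.resize(T["color"][110:190,240:375],None,fx=5,fy=5,interpolation=cv2.INTER_CUBIC)
b=cv2.resize(S["color"][205:265,300:400],None,fx=3,fy=3,interpolation=cv2.INTER_CUBIC)
b=cv2.copyMakeBorder(b,0,0,0,a.shape[1]-b.shape[1],cv2.BORDER_CONSTANT)
cv2.imwrite("pics/laid.png",np.vstack([a,b]))
E
```

```text
True
seat t9.3 [ 0.5835 -0.0661  0.0743] F [-1.4  0.2  5.2] M [ 0.01  0.18 -0.03] op 0.014
open t10.1 [ 0.5831 -0.0658  0.0731] F [-0.5 -0.2 -0.4] M [-0.01  0.02  0.06] op 0.0854
away t11.6 [ 0.45   -0.0201  0.249 ] F [ 0.2  0.1 -0.8] M [ 0.03  0.05 -0.07] op 0.0858
```

View pics/laid.png

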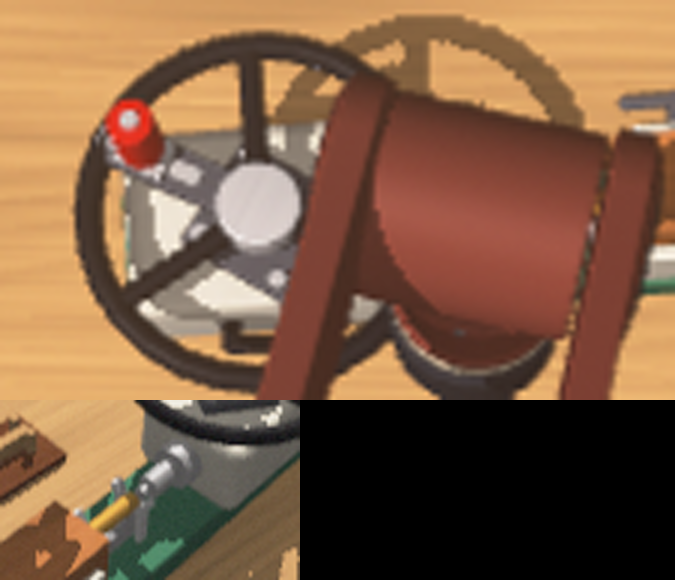

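The pin lies on the rib between the guides (scene crop, around (112,512)), and it seated at a pin height of 0.068. Now the knob.

```bash
python3 - <<'E'
from h import *
c={}
for n in("top0","top3","scene0","scene3"):
    r=load(n); h,s,v=cv2.split(cv2.cvtColor(r["color"],cv2.COLOR_BGR2HSV)); m=((h<8)|(h>172))&(s>150)&(v>60)
    k,l,stt,ce=cv2.connectedComponentsWithStats(m.astype(np.uint8))
    for i in range(1,k):
        x,y=ce[i]
        if stt[i,4]>20 and ((n[0]=="t" and 255<x<280 and 120<y<150) or (n[0]=="s" and 390<x<420 and 155<y<200)):
            print(n,stt[i],ce[i].round(2)); c[n]=ce[i]
T,S=load("top0"),load("scene0")
if "scene0" in c:
    for a,b in(("top0","scene0"),("top3","scene3")):
        if a in c and b in c: print(tri(T,c[a],S,c[b]))
for z0 in(.145,.15,.155):
  for x,y in((.59,.155),(.595,.158)): print(z0,x,y,[proj(q,[x,y,z]).round(1) for q in(T,S) for z in(z0,z0+.048)])
E
```

```text
top0 [262 127  12  15  97] [267.86 134.24]
top3 [261 130  11  14  98] [266.53 136.36]
scene0 [400 165  13  21 178] [405.58 175.52]
scene3 [399 164  13  20 172] [404.65 173.99]
(array([0.59453302, 0.15873173, 0.17825555]), np.float64(0.0011258955459911087))
(array([0.58861039, 0.16208699, 0.17792448]), np.float64(0.0011561193028474933))
0.145 0.59 0.155 [array([271. , 139.7]), array([268.5, 134.3]), array([401.5, 184.9]), array([404.4, 170.7])]
0.145 0.595 0.158 [array([270. , 137.9]), array([267.5, 132.5]), array([403.7, 185.4]), array([406.7, 171.2])]
0.15 0.59 0.155 [array([270.7, 139.1]), array([268.3, 133.7]), array([401.8, 183.5]), array([404.7, 169.2])]
0.15 0.595 0.158 [array([269.7, 137.4]), array([267.2, 131.9]), array([404., 184.]), array([407. , 169.7])]
0.155 0.59 0.155 [array([270.5, 138.6]), array([268. , 133.2]), array([402.1, 182.1]), array([405.1, 167.7])]
0.155 0.595 0.158 [array([269.5, 136.8]), array([267. , 131.3]), array([404.3, 182.5]), array([407.3, 168.1])]
```

The knob seems to have moved about 7 mm anticlockwise since the start. I'll check whether it's still creeping, and triangulate the rim centre, before gripping.

```bash
cat >> h.py <<'E'
def red(r,n):
    h,s,v=cv2.split(cv2.cvtColor(r["color"],cv2.COLOR_BGR2HSV)); m=((h<8)|(h>172))&(s>150)&(v>60)
    x0,x1,y0,y1=(245,345,100,200) if n=="top" else (335,425,155,235)
    q=np.zeros_like(h); q[y0:y1,x0:x1]=m[y0:y1,x0:x1]
    k,l,t,c=cv2.connectedComponentsWithStats(q)
    if k<2: return None
    i=1+np.argmax(t[1:,4]); return c[i],t[i]
E
python3 - <<'E'
from plant import *
from h import *
T0,S0=load("top0"),load("scene0")
print("rim",tri(T0,(292.01,152.78),S0,(377.74,193.25)))
for i in range(3):
    T=read_camera("top");S=read_camera("scene"); a,b=red(T,"top"),red(S,"scene")
    print(get_obs()["time_s"].round(2),a[0].round(2),b[0].round(2),tri(T,a[0],S,b[0]))
    if i==0: wait(.5)
np.savez("pics/top4.npz",**T);np.savez("pics/scene4.npz",**S)
p=np.array([.5886,.162])
for y in(-1.,-.6,-.3,0,.3,.6,1.):
    ok=[inverse_kinematics([.557+.075*np.cos(t),.097+.075*np.sin(t),.19],down(y)) for t in np.arange(0,6.28,.6)]
    print(y,all(q is not None for q in ok), None if any(q is None for q in ok) else (np.ptp(ok,axis=0).round(2),np.mean(ok,axis=0).round(2)))
E
```

```text
rim (array([0.55913584, 0.09770398, 0.12665632]), np.float64(0.002189128145755125))Traceback (most recent call last):
  File "<stdin>", line 7, in <module>
AttributeError: 'float' object has no attribute 'round'
```

```bash
python3 - <<'E'
from plant import *
from h import *
for i in range(3):
    T=read_camera("top");S=read_camera("scene"); a,b=red(T,"top"),red(S,"scene")
    print(get_obs()["time_s"],a[0].round(2),b[0].round(2),tri(T,a[0],S,b[0]))
    if i==0: wait(.4)
np.savez("pics/top4.npz",**T);np.savez("pics/scene4.npz",**S)
for y in(-1.,-.6,-.3,0,.3,.6,1.):
    ok=[inverse_kinematics([.557+.075*np.cos(t),.097+.075*np.sin(t),.19],down(y)) for t in np.arange(0,6.28,.6)]
    print(y,all(q is not None for q in ok), None if any(q is None for q in ok) else (np.ptp(ok,axis=0).round(2),np.mean(ok,axis=0).round(2)))
E
```

```text
11.9083 [332.89 165.1 ] [404.59 173.79] (array([0.56849733, 0.03824514, 0.22574809]), np.float64(0.17227660461390595))
12.4083 [332.56 165.47] [404.6  173.94] (array([0.56789227, 0.03913986, 0.22446442]), np.float64(0.17246185478925313))
12.5083 [332.87 165.68] [404.6  173.94] (array([0.56767116, 0.03860404, 0.22469423]), np.float64(0.17340428170203306))
-1.0 True (array([0.27, 0.3 , 0.35, 0.  , 0.04, 0.27]), array([ 0.05,  0.17,  1.8 , -0.  ,  1.18,  1.05]))
-0.6 True (array([0.27, 0.3 , 0.35, 0.  , 0.04, 0.27]), array([ 0.05,  0.17,  1.8 , -0.  ,  1.18,  0.65]))
-0.3 True (array([0.27, 0.3 , 0.35, 0.  , 0.04, 0.27]), array([ 0.05,  0.17,  1.8 , -0.  ,  1.18,  0.35]))
0 True (array([0.27, 0.3 , 0.35, 0.  , 0.04, 0.27]), array([ 0.05,  0.17,  1.8 , -0.  ,  1.18,  0.05]))
0.3 True (array([0.27, 0.3 , 0.35, 0.  , 0.04, 0.27]), array([ 0.05,  0.17,  1.8 , -0.  ,  1.18, -0.25]))
0.6 True (array([0.27, 0.3 , 0.35, 0.  , 0.04, 0.27]), array([ 0.05,  0.17,  1.8 , -0.  ,  1.18, -0.55]))
1.0 True (array([0.27, 0.3 , 0.35, 0.  , 0.04, 0.27]), array([ 0.05,  0.17,  1.8 , -0.  ,  1.18, -0.95]))
```

The scene view shows the knob is stationary; it settled about 0.08 rad early on. Gripping it with the jaws tangential, then following the circle while refitting it online from the radial force.

```bash
cat > turn.py <<'E'
from plant import *
from h import *
from scipy.optimize import least_squares
import pickle,sys
K=4000.
def fit(s):
    P,F=np.array(s["P"]),np.array(s["F"])
    def res(x):
        d=P-x[:2]; r=np.linalg.norm(d,axis=1); rad=(F*d).sum(1)/r
        return np.r_[(r-x[2]+rad/K)/.0007,(x[:2]-s["c0"])/.005,(x[2]-.075)/.005]
    return least_squares(res,s["x"]).x
def sense(s):
    f=[];
    for _ in range(3): o=get_obs(); f.append(o["wrist_force"][:2]-s["F0"]); wait(.015)
    s["P"].append(o["tcp_pos"][:2]); s["F"].append(np.mean(f,axis=0)); s["x"]=fit(s)
    d=s["P"][-1]-s["x"][:2]; u=d/np.linalg.norm(d); F=s["F"][-1]
    u0=s["P"][0]-s["x"][:2]
    a=np.arctan2(u[1],u[0])-np.arctan2(u0[1],u0[0]); a+=2*np.pi*round((s["a"]-a)/(2*np.pi))
    s["a"]=a; return a,F@u,F@np.array([-u[1],u[0]]),o
def go(s,a_end,step,feed):
    n=0
    while s["a"]<a_end-.01:
        da=min(step,a_end-s["a"]); x=s["x"]; d=s["P"][0]-x[:2]; th=np.arctan2(d[1],d[0])+s["a"]+da
        move_straight([x[0]+x[2]*np.cos(th),x[1]+x[2]*np.sin(th),s["z"]],feed=feed)
        a,fr,ft,o=sense(s); n+=1
        if n%3==1 or abs(fr)>8: print("t%.1f a%.3f Fr%.1f Ft%.1f Fz%.1f"%(o["time_s"],a,fr,ft,o["wrist_force"][2]),s["x"].round(4))
        pickle.dump(s,open("s.pkl","wb"))
        if abs(fr)>16 or abs(ft)>45: print("STOP"); break
E
python3 - <<'E'
from turn import *
yaw=-.435
move_ptp([.5895,.1645,.25],down(yaw))
o=get_obs(); st(o)
print(move_straight([.5895,.1645,.187],feed=.12,guard=6)); wait(.2); o=get_obs(); st(o,"at")
s=dict(F0=o["wrist_force"][:2],c0=np.array([.558,.0985]),x=np.array([.558,.0985,.075]),P=[],F=[],a=0.,z=.187)
close_gripper(70); wait(.3); o=get_obs(); st(o,"closed")
a,fr,ft,_=sense(s); print(a,fr,ft,s["x"])
pickle.dump(s,open("s.pkl","wb"))
E
```

```text
t13.4 [0.5891 0.164  0.2497] F [ 0.  -0.2 -0.5] M [ 0.01 -0.01 -0.01] op 0.0858
False
at t14.3 [0.5904 0.1646 0.1885] F [ 0.2  0.6 -0.1] M [ 0.05 -0.05 -0.  ] op 0.0856
closed t15.2 [0.5898 0.1645 0.1873] F [-0.3  0.2  1.5] M [-0.08 -0.04 -0.04] op 0.0244
0.0 -1.040155368593314 -0.41773586200086654 [0.55756729 0.09760364 0.07400466]
```

```bash
python3 - <<'E'
from turn import *
s=pickle.load(open("s.pkl","rb")); go(s,1.2,.13,.05)
E
```

```text
t15.6 a0.135 Fr-1.5 Ft0.5 Fz3.4 [0.5583 0.0972 0.0739]
t16.8 a0.535 Fr-1.2 Ft-0.7 Fz5.6 [0.5602 0.0968 0.0736]
t18.0 a0.936 Fr-1.4 Ft-1.6 Fz4.9 [0.561  0.0977 0.0726]
```

```bash
python3 - <<'E'
from turn import *
s=pickle.load(open("s.pkl","rb")); go(s,6.1,.15,.05)
r=read_camera("scene"); np.savez("pics/scene5.npz",**r); print(s["a"],s["x"])
E
```

```text
t19.2 a1.358 Fr-1.5 Ft-2.9 Fz4.6 [0.5611 0.0987 0.0716]
t20.4 a1.784 Fr-2.1 Ft-7.9 Fz5.3 [0.561  0.0996 0.0708]
t21.4 a2.069 Fr-1.3 Ft-10.6 Fz5.9 [0.5609 0.0997 0.0707]
t22.4 a2.366 Fr-1.4 Ft-8.6 Fz9.3 [0.5609 0.0997 0.0707]
t23.5 a2.707 Fr-0.7 Ft-3.9 Fz9.2 [0.561  0.0996 0.0707]
t24.7 a3.124 Fr-0.3 Ft2.0 Fz6.2 [0.561  0.0996 0.0708]
t25.9 a3.572 Fr0.3 Ft2.6 Fz4.8 [0.561  0.0996 0.0708]
t27.1 a4.038 Fr1.4 Ft4.4 Fz4.2 [0.561  0.0996 0.0707]
t28.4 a4.522 Fr1.8 Ft4.8 Fz5.8 [0.561  0.0996 0.0708]
t29.7 a5.026 Fr2.3 Ft3.8 Fz6.0 [0.561  0.0996 0.0707]
t31.0 a5.540 Fr2.2 Ft2.6 Fz7.6 [0.561  0.0996 0.0707]
t32.4 a6.057 Fr1.7 Ft0.6 Fz7.3 [0.561  0.0996 0.0707]
6.121992714702753 [0.56098663 0.09961625 0.07074766]
```

The stroke peak and the return spring were both felt, and radial force stayed within about 2 N. Last bit home now, then release and check.

```bash
python3 - <<'E'
from turn import *
s=pickle.load(open("s.pkl","rb")); go(s,2*np.pi,.09,.03); wait(.4)
a,fr,ft,o=sense(s); print(a,fr,ft,s["P"][0],s["P"][-1]); st(o)
open_gripper(); wait(.2); st(get_obs(),"open")
p=s["P"][-1]; move_straight([*p,.26],feed=.15)
move_ptp([.42,.28,.3],down(-.435)); wait(.3)
for n in("top","scene"):
    r=read_camera(n); np.savez(f"pics/{n}6.npz",**r); print(n,red(r,n),red(load(n+"0"),n)[0])
T,S=load("top6"),load("scene6")
a=cv2.resize(T["color"][110:225,245:435],None,fx=4,fy=4,interpolation=cv2.INTER_CUBIC)[:300]
b=cv2.resize(S["color"][160:280,220:430],None,fx=3.5,fy=3.5,interpolation=cv2.INTER_CUBIC)[:300]
a=cv2.resize(T["color"][110:225,245:435],None,fx=3.2,fy=3.2,interpolation=cv2.INTER_CUBIC)
b=cv2.resize(S["color"][165:270,230:420],None,fx=3.2,fy=2.0,interpolation=cv2.INTER_CUBIC)
cv2.imwrite("pics/end.png",np.vstack([a,b])); st(get_obs())
E
```

```text
t33.2 a6.233 Fr1.7 Ft1.2 Fz6.8 [0.561  0.0996 0.0708]
6.303091997713145 1.3474511783503793 1.0253919842172445 [0.58975003 0.16451119] [0.58825222 0.16459314]
 t34.0 [0.5883 0.1646 0.1872] F [0.5 2.6 7.9] M [ 0.32 -0.12  0.01] op 0.0247
open t34.8 [0.5897 0.1643 0.1871] F [0.2 0.  0.1] M [-0.06  0.02 -0.05] op 0.0854
top (array([266.16, 136.75]), array([261, 130,  11,  14, 100], dtype=int32)) [267.8556701 134.2371134]
scene (array([404.29824561, 173.75438596]), array([399, 163,  12,  21, 171], dtype=int32)) [405.58426966 175.52247191]
 t36.7 [0.4205 0.2796 0.2997] F [-0.5 -0.6  0. ] M [ 0.01 -0.05  0.  ] op 0.0856
```

View pics/end.png

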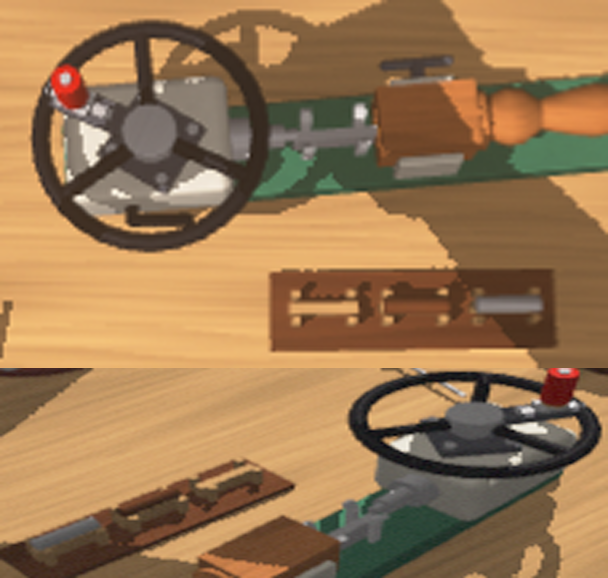

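The trough is empty, the quill is back and the knob is where it was before the turn. I'll check the saved frames to see when the knob settled early on, and that nothing is still moving.

```bash
python3 - <<'E'
from plant import *
from h import *
import pickle
for n in("scene0","scene1","scene2","scene3","scene4","scene6"): 
    q=red(load(n),"scene"); print(n,q[0].round(2),q[1])
wait(.5)
for n in("top","scene"): print(n,[x.round(2) for x in red(read_camera(n),n)])
s=pickle.load(open("s.pkl","rb")); P=np.array(s["P"])-s["x"][:2];F=np.array(s["F"]);u=P/np.linalg.norm(P,axis=1)[:,None]
a=np.unwrap(np.arctan2(P[:,1],P[:,0]));a-=a[0]; print(np.c_[a,(F*np.c_[-u[:,1],u[:,0]]).sum(1)].round(2).tolist())
E
```

```text
scene0 [405.58 175.52] [400 165  13  21 178]
scene1 [404.62 173.89] [399 164  13  20 175]
scene2 [404.65 173.99] [399 164  13  20 172]
scene3 [404.65 173.99] [399 164  13  20 172]
scene4 [404.6  173.94] [399 164  13  20 174]
scene6 [404.3  173.75] [399 163  12  21 171]
top [array([266.16, 136.75]), array([261, 130,  11,  14, 100], dtype=int32)]
scene [array([404.36, 173.7 ]), array([399, 163,  12,  21, 170], dtype=int32)]
[[0.0, -0.39], [0.14, 0.55], [0.28, -0.43], [0.42, -0.66], [0.56, -0.67], [0.69, -0.77], [0.83, -1.39], [0.96, -1.62], [1.09, -1.86], [1.22, -2.02], [1.37, -2.88], [1.52, -2.28], [1.67, -2.68], [1.78, -7.93], [1.88, -11.67], [1.97, -12.72], [2.07, -10.55], [2.16, -10.14], [2.26, -8.98], [2.36, -8.6], [2.47, -6.68], [2.59, -5.14], [2.71, -3.94], [2.84, -1.65], [2.98, -0.43], [3.13, 1.97], [3.27, 2.2], [3.42, 2.02], [3.57, 2.62], [3.73, 3.95], [3.88, 3.96], [4.04, 4.42], [4.2, 4.66], [4.36, 4.74], [4.52, 4.75], [4.69, 4.39], [4.86, 3.63], [5.03, 3.75], [5.2, 3.41], [5.37, 2.3], [5.54, 2.61], [5.71, 2.15], [5.88, 0.89], [6.06, 0.62], [6.12, 0.74], [6.23, 1.21], [6.3, 0.23]]
```

```bash
python3 -c "
from plant import *
finish_job()"
```

```text
the job is handed in; nothing more can be done
```

The job is handed in: the brass pin went into the trough, then one full anticlockwise turn of the handle drove it into the leg, and the wheel is back at home. The verdict isn't reported.

**Pin:** I took it from its end place on the rack and seated it in the trough with its axis at 68 mm, as specified. I let go before touching the handle.

**Turn:** I led the handle round its circle, refitting the circle from the radial force as I went. The fitted axle is at (0.561, 0.0996) and the radius 70.8 mm. The radial force was never more than about 2.3 N in the readings printed (about 0.6 mm of overload shift). The bore's resistance peaked at about 13 N, and the return spring then drove the second half.

**Last checks:**
- **Trough and quill:** the trough is empty and the quill is back.
- **Wheel:** it is at rest. The knob is where it was before the turn to within 1 mm. At release my estimate was 6.30 rad turned.
- **Robot and time:** the gripper is open and clear of everything. The clock was at about 37 s of 69 s.

**Not certain:**
- **Home position:** the wheel moved about 0.09 rad on its own before 7 s, when the arm had not been near it. I took the settled position as home. If home is the very first position instead, the wheel stands about 0.1 rad past it.
- **Flushness:** I couldn't see the pin in the bore. I infer it is flush from the full stroke and the forces felt.

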